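# Eject the battery pack and put it away

### The job

The battery pack in the charging dock is full: push the dock's spring ejector slide in until you feel it come up firmly against its stop (about 20 N, no ramming), and let it spring back so that the pack is left standing proud of its slot. Then pull the pack out, lower it right down into the open top drawer of the cabinet before letting go, and leave the drawer open and the other things on the table where they are.

Things in the scene. Friction and masses are not known exactly. Their poses are not given: they have to be found in the camera images.
- dock: Grey charging dock, fixed, 90 deep (x), 64 wide, 130 high, its lowest 50 a black plinth 84 wide; origin under the slot, front to -x. Top: open slot 62 (x) x 17 (y) holding the pack in clips. A clear brow 64 wide juts from the front at z 121 to 130, out to x -72, over the ejector slide: fingers pointing straight down cannot reach it, they must come in tilted about 40 degrees, tips forward.
- ejector (a joint): Travel of the ejector slide in m: 0 = out (sprung); it goes in along the dock's +x. Its hard stop lies hidden inside, 11 to 19 mm in, different each time, and is only felt: up to there the push takes under 12 N, then the force rises sharply. Going in, it lifts the pack by 1.3 x its travel; let go, it springs back and the clips keep the pack up.
- ejector_face (a point): Centre of the front face of the ejector slide, a white block 26 wide and 26 high on the dock's front (dock x -66, y 0, z 74 when out; lower edge at z 61), 6 mm behind the brow's front edge. Axes as the dock's; moves with the slide.
- pack: Black battery pack, a block 60 (x) x 14 (y) x 60 (z), about 110 g, upright in the dock's slot, axes as the dock's at first; origin at the centre of its underside (70 above the dock's origin at first, its top flush with the dock's; 84 to 95 when ejected). Pulling it out of the clips takes up to 10 N.
- pack_center (a point): Centre of the battery pack, 30 above its underside.
- cabinet: White three-drawer plastic cabinet, fixed, 200 deep (x) x 180 wide (y) x 175 high, origin at the centre of its underside, drawers slide out towards its -x. Front faces at x -100. Its top drawer stands open.
- drawer (a joint): How far the top drawer is pulled out, in m (0 = shut, 0.15 = fully out). It slides with light friction.
- drawer_floor (a point): Centre of the top drawer's inner floor, 125 above the table; moves with the drawer, axes as the cabinet's. Inside 160 (x) x 148 (y); walls rise 37 above the floor, the front panel 42; a pull juts 18 mm in front. Only the part in front of the cabinet is open from above: it starts at x -80 here and is about as long as the joint value.
- cover: Bystander: green phone back cover, a flat plate 150 x 72 x 6, origin at the centre of its underside, long side along its x.
- ring_dish: Bystander: ceramic ring dish, a shallow round bowl, rim diameter 90, 28 high, origin at the centre of its underside.
- tweezer: Bystander: steel tweezer, about 127 long and 19 wide, 8 high, lying along its x, origin under its middle.
- triangle: Bystander: red prying triangle, a plastic plate with 40 mm sides, 4 thick, origin under its centre.
- screwdriver: Bystander: screwdriver, 150 long, lying along its x, handle towards -x, about 30 high at most.
- jar: Bystander: small closed jar, 48 diameter, 50 high, origin under its centre.
- tape: Bystander: tape roll, a ring lying flat, outer diameter 70, 20 high, origin under its centre.
Mind the look-alikes: they are no part of the job. Leave any blue or orange look-alike of the pack alone.

How it is judged:
By the outcome, as a careful person would: the job done as asked, in the order asked, and still so for the second after the job is handed in, with the robot touching nothing.
It also fails if it takes over 67 s, if anything falls off the work surface, if the arm or the gripper's body presses on something with over 40 N, if the wrist force passes 120 N, or if a joint passes its speed limit or range.

### The arm

A 6-joint arm with a two-finger parallel gripper is mounted at the origin on the work surface. World frame = base frame: x ahead of the robot, y to its left, z up, the work surface at z = 0. Lengths are in m, angles in degrees, forces in N, time in s.
With the tool pointing down it reaches from about 0.325 to 0.85 m from the base axis. Payload 15.5 kg.
Tool frame: the origin (TCP) lies midway between the tips of the shut fingers; the grasp point (between the pads) lies 19 mm behind it; z points along the fingers, y is the line along which they close (so a half turn about z gives the same grasp; the last joint's range is limited). The gripper opens to 91 mm and grips with 3 to 60 N. Pads are 32 mm wide; open, the fingers measure 118 mm over their backs; the gripper's body (76 mm by 178 mm) begins 60 mm behind the grasp point.
Start: joints at [-68.726, 28.281, 77.091, -0, 74.628, -5.472], TCP at [0.281, -0.558, 0.214] pointing down, gripper open.
Joint ranges: [-166.48, 166.48], [-47.26, 123.95], [12.59, 153.08], [-70.14, 250.14], [6.76, 159.57], [-176.63, 176.63]. Speed limits (degrees/s): [108.29, 108.29, 147.25, 172.46, 172.46, 172.46].

### API

Orientations are given as a 3x3 rotation matrix whose columns are the frame's x, y, z axes.
In Python, from bench import ctrl gives the robot as it stands. The module is installed in compiled form; this text tells all that it offers. Calls block until the motion is done:
- ctrl.goto(position, orientation): joint-space move of the TCP to a pose.
- ctrl.move_l(position, vel=0.15, ori=None, contact_N=None): straight line of the TCP; ori=None keeps the orientation; vel is the mean speed in m/s. With contact_N (N) it stops when the force on the tool has changed by that much, and returns True; else False.
- ctrl.movej(angles): joint-space move.
- ctrl.command_gripper(opening): opening from 0.0 (shut) to 1.0 (fully open); the grip force is fixed at half the most; returns when the fingers have stopped.
- ctrl.sleep(seconds).
- ctrl.ik(position, orientation): joint angles nearest the present ones, or None.
- ctrl.read_camera(name): name is "scene" or "top" or "wrist"; returns the picture (384x512x3 uint8, blue, green, red); there is no depth.
- ctrl.camera_params(name): a dict with "fx", "fy", "cx", "cy" (pixels), "pose" (4x4, takes a point from camera to world coordinates); the wrist camera has in their place "T_tool_cam" (4x4, takes a point from camera to tool coordinates, whose origin is the TCP and whose axes are the flange's). Camera axes: x right, y up, looking along -z (the intrinsics and any distortion apply to the point x, -y, -z); pixel columns grow to the right and rows downward; lengths in m; the calibration is good to about 2 mm. A picture is of the moment at which its call begins: read the wrist's pose just before it. camera_params takes no time and is no camera call.
A pose or a line that the arm cannot do raises ctrl.MotionError and nothing moves.
- ctrl.sign_off(): hands the job in; it is judged then, once.
Readings, each from a call of its own:
- ctrl.current_t(): time.
- ctrl.current_q(): joint angles.
- ctrl.current_dq(): joint speeds.
- ctrl.current_effort(): joint torques, N m.
- ctrl.current_tool_pos(): TCP position.
- ctrl.current_eef_rot(): TCP orientation.
- ctrl.current_contact_force(): force on the tool from outside, world axes, zero at the start.
- ctrl.current_wrist_torque(): the same for the moment, N m.
- ctrl.current_grip_width(): opening from 0.0 (shut) to 1.0 (fully open).
- ctrl.current_grasp_force(): force on a finger pad.
Only numpy, scipy, OpenCV 4.12 (cv2) and the standard library are available. Lean on these libraries where they do the work, as an engineer would, in place of code of your own. Each camera call takes 0.05 s, during which the arm holds its last target. There are 200 camera calls.

## Working session

There is one attempt and no reset: what is moved stays moved. The work goes in short steps, each a Python script; the robot and the scene stay as the last script left them, time stands still between calls to the robot, and variables do not carry over. Pictures are saved under pics/ and viewed, at most 10 in all, crops included, and the job is handed in when it is done.

```bash
mkdir -p pics; python3 - <<'E'
from bench import ctrl
import cv2,numpy as np
for n in("scene","top"):
    cv2.imwrite(f"pics/{n}0.png",ctrl.read_camera(n))
    p=ctrl.camera_params(n);print(n,{k:(np.round(v,4).tolist()) for k,v in p.items()})
print({k:np.round(v,4).tolist() for k,v in ctrl.camera_params("wrist").items()})
print(ctrl.current_t(),ctrl.current_eef_rot().round(3) if hasattr(ctrl.current_eef_rot(),'round') else ctrl.current_eef_rot())
E
```

```text
scene {'fx': 478.5654, 'fy': 478.5654, 'cx': 250.0038, 'cy': 195.3327, 'pose': [[-0.8151, -0.4396, 0.3773, 1.087], [0.5792, -0.6065, 0.5447, 0.6766], [-0.0106, 0.6625, 0.749, 1.0578], [0.0, 0.0, 0.0, 1.0]]}
top {'fx': 370.5901, 'fy': 370.5901, 'cx': 256.7455, 'cy': 194.0593, 'pose': [[0.0128, 0.9794, -0.2014, 0.3803], [-0.9999, 0.0124, -0.0033, -0.0467], [-0.0008, 0.2014, 0.9795, 1.2211], [0.0, 0.0, 0.0, 1.0]]}
{'fx': 307.0583, 'fy': 307.0583, 'cx': 254.2498, 'cy': 195.6638, 'T_tool_cam': [[-0.0019, 0.955, 0.2965, 0.0852], [1.0, 0.0018, 0.0005, 0.0007], [-0.0, 0.2965, -0.955, -0.1696], [0.0, 0.0, 0.0, 1.0]]}
0.1 [[ 0.893  0.45  -0.   ]
 [ 0.45  -0.893  0.001]
 [ 0.    -0.001 -1.   ]]
```

View pics/scene0.png

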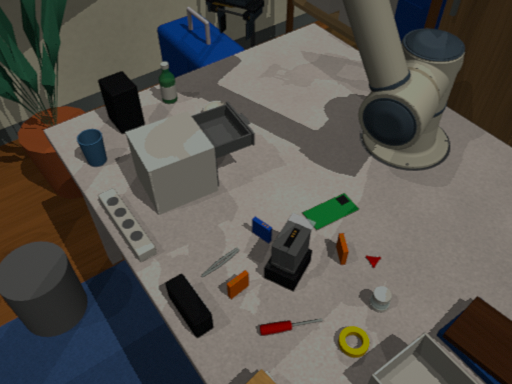

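View pics/top0.png

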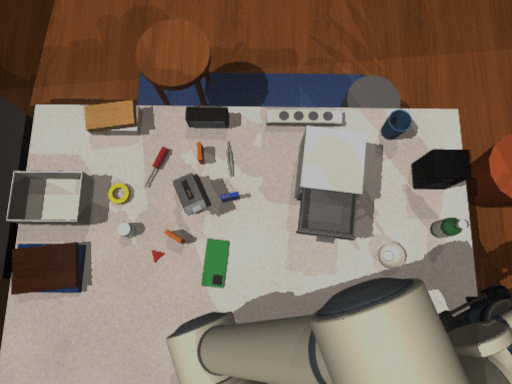

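The scene picture shows the grey dock at about (290,250) with the cabinet at (172,160). In the top picture the dock is at (190,193) and the open drawer at (328,210). Look-alikes of the pack, scene pixels: orange (237,285), orange (342,248), blue (262,229). The black pack is in the dock slot at (293,235), and the big black boxes (120,100) and (190,305) are clutter. Next is a close crop.

```bash
python3 - <<'E'
import cv2,numpy as np
s=cv2.imread("pics/scene0.png")[205:300,220:360];t=cv2.imread("pics/top0.png")[155:245,150:270]
s=cv2.resize(s,(560,380),interpolation=cv2.INTER_CUBIC)
cv2.imwrite("pics/c1.png",cv2.convertScaleAbs(s,alpha=1.6,beta=20))
t=cv2.imread("pics/top0.png")[110:250,150:375]
cv2.imwrite("pics/c2.png",cv2.convertScaleAbs(cv2.resize(t,None,fx=3.5,fy=3.5,interpolation=cv2.INTER_CUBIC),alpha=1.5,beta=20))
E
```

```text
(no output)
```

View pics/c1.png

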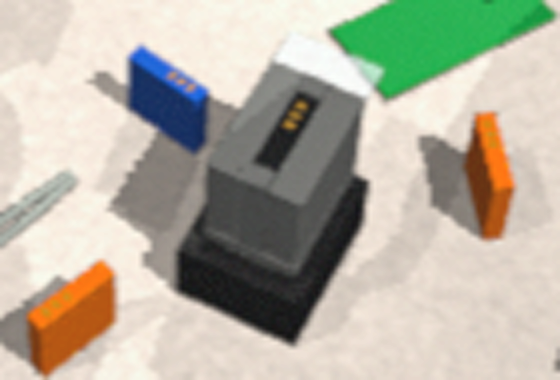

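View pics/c2.png

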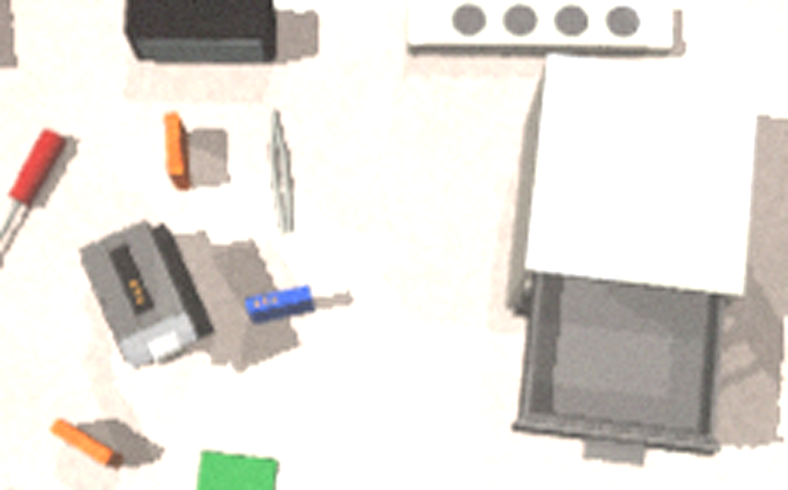

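The crops confirm the black pack with gold contacts in the dock slot (top picture about (188,190)). The clear brow, which marks the front, faces the robot at (198,207), and the drawer is open toward the robot. Next I take coarse rays, then a wrist view.

```bash
cat > h.py <<'E'
from bench import ctrl
import cv2,numpy as np
def cam(n,R=None,p=None):
    c=ctrl.camera_params(n)
    if n=="wrist":
        T=np.eye(4);T[:3,:3]=R;T[:3,3]=p;P=T@np.array(c["T_tool_cam"])
    else:P=np.array(c["pose"])
    return c,P
def ray(cp,uv,z):
    c,P=cp;u,v=uv
    d=P[:3,:3]@np.array([(u-c["cx"])/c["fx"],-(v-c["cy"])/c["fy"],-1])
    return P[:3,3]+d*(z-P[2,3])/d[2]
def proj(cp,X):
    c,P=cp;q=P[:3,:3].T@(np.array(X)-P[:3,3])
    return c["cx"]-c["fx"]*q[0]/q[2],c["cy"]+c["fy"]*q[1]/q[2]
def R_down(yaw):  # tool x along yaw dir, z down
    c,s=np.cos(yaw),np.sin(yaw);return np.array([[c,s,0],[s,-c,0],[0,0,-1.]])
def snap(name):
    R=np.array(ctrl.current_eef_rot());p=np.array(ctrl.current_tool_pos());im=ctrl.read_camera("wrist")
    cv2.imwrite(f"pics/{name}.png",im);np.savez(f"pics/{name}.npz",R=R,p=p);return im
def wcam(name):
    d=np.load(f"pics/{name}.npz");return cam("wrist",d["R"],d["p"])
E
python3 - <<'E'
from h import *
t=cam("top");s=cam("scene")
T=lambda x,y:(150+x/3.5,110+y/3.5)
S=lambda x,y:(220+x/4,205+y/4)
for n,a in dict(slotA=(122,248),slotB=(147,310),topbl=(82,252),topbr=(152,224)).items(): print("top",n,ray(t,T(*a),.13).round(3))
for n,a in dict(slotback=(268,168),slotfront=(310,95),bl=(207,168),br=(303,205),fr=(362,98)).items(): print("scn",n,ray(s,S(*a),.13).round(3))
for n,a in dict(cfl=(528,268),cfr=(743,293),cbl=(547,57),cbr=(757,65)).items(): print("cab",n,ray(t,T(*a),.175).round(3))
for n,a in dict(l=(515,428),r=(715,448)).items(): print("drw",n,ray(t,T(*a),.167).round(3))
E
```

```text
top slotA [0.643 0.175 0.13 ]
top slotB [0.588 0.151 0.13 ]
top topbl [0.639 0.21  0.13 ]
top topbr [0.664 0.15  0.13 ]
scn slotback [0.643 0.186 0.13 ]
scn slotfront [0.589 0.158 0.13 ]
scn bl [0.672 0.165 0.13 ]
scn br [0.643 0.218 0.13 ]
scn fr [0.565 0.179 0.13 ]
cab cfl [ 0.619 -0.171  0.175]
cab cfr [ 0.6   -0.347  0.175]
cab cbl [ 0.804 -0.189  0.175]
cab cbr [ 0.799 -0.368  0.175]
drw l [ 0.487 -0.159  0.167]
drw r [ 0.473 -0.321  0.167]
```

```bash
python3 - <<'E'
from h import *
D=np.radians
print(np.round(ctrl.ik([.53,-.25,.36],R_down(D(-6))) ,0), np.round(ctrl.ik([.53,-.25,.36],R_down(D(174))),0))
for y in(26,206): print(y,ctrl.ik([.60,.16,.34],R_down(D(y))))
ctrl.goto([.53,-.25,.36],R_down(D(-6)));snap("w_drw")
ctrl.goto([.60,.16,.34],R_down(D(26)));snap("w_dock")
a,b=[cv2.imread(f"pics/{n}.png") for n in("w_drw","w_dock")]
cv2.imwrite("pics/ab.png",cv2.convertScaleAbs(cv2.resize(np.vstack([a,b])[:, :],(400,600),interpolation=cv2.INTER_AREA),alpha=1.4,beta=15))
print(ctrl.current_t())
E
```

```text
[-31.  19.  69.  -0.  92.  65.] [ -31.   19.   69.   -0.   92. -115.]
26 [ 9.42372788e+00  2.29193031e+01  6.64442971e+01 -2.54444375e-14
  9.06363998e+01  7.34237279e+01]
206 [ 9.42372788e+00  2.29193031e+01  6.64442971e+01 -2.54444375e-14
  9.06363998e+01 -1.06576272e+02]
3.3
```

View pics/w_dock.png

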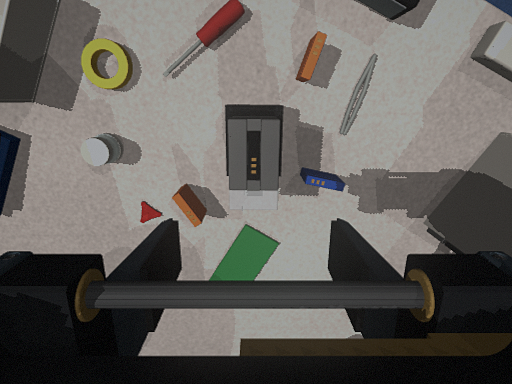

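View pics/w_drw.png

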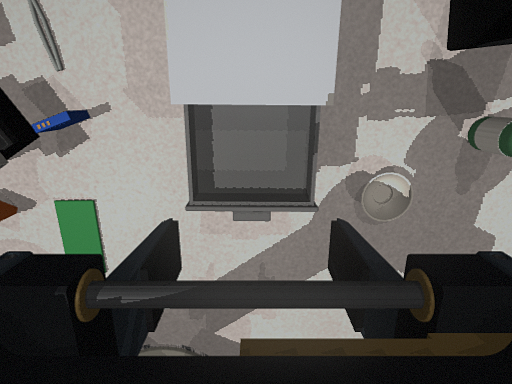

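The dock picture shows the dock's top face at columns 229–280, rows 119–190, with the slot at (254,156), contacts and brow (row 207) toward the robot. The drawer picture shows the opening at columns 187–318, rows 105–205, and the cabinet front edge at row 104. Nothing lies in the drawer.

```bash
python3 - <<'E'
from h import *
im=cv2.imread("pics/w_dock.png");g=cv2.cvtColor(im,6);hsv=cv2.cvtColor(im,40)
c=wcam("w_dock")
print("row155",g[155,222:290].tolist());print("col237",g[100:215,237].tolist());print("col254",g[100:215,254].tolist());print("col272",g[100:215,272].tolist())
m=cv2.inRange(g,0,35)[125:186,238:270]
n,l,st,ce=cv2.connectedComponentsWithStats(m);print(st[1:],(ce[1:]+[238,125]).round(1))
d=cv2.imread("pics/w_drw.png");g=cv2.cvtColor(d,6)
for r in(60,90): 
    e=np.where(cv2.inRange(d,(150,140,140),(255,255,255))[r,150:360])[0]+150;print(r,np.abs(np.diff(g[r,150:360].astype(int))).argsort()[-8:]+150)
print("drow col250",g[95:230,220].tolist());print("r150",g[150,180:325].tolist())
E
```

```text
row155 [152, 154, 159, 148, 51, 36, 58, 92, 93, 92, 90, 91, 87, 87, 89, 87, 86, 90, 89, 87, 88, 88, 87, 88, 63, 45, 38, 32, 39, 32, 32, 36, 36, 36, 36, 35, 31, 35, 60, 90, 86, 89, 87, 87, 87, 87, 87, 87, 87, 86, 88, 87, 84, 85, 88, 86, 77, 33, 21, 56, 111, 98, 93, 96, 96, 97, 96, 96]
col237 [158, 154, 150, 159, 94, 46, 41, 43, 46, 45, 43, 43, 41, 39, 38, 39, 55, 49, 42, 74, 91, 90, 91, 89, 90, 90, 91, 87, 91, 91, 92, 91, 91, 90, 89, 89, 90, 90, 91, 89, 89, 91, 88, 88, 88, 89, 89, 88, 88, 90, 89, 87, 88, 89, 87, 87, 87, 88, 88, 88, 89, 87, 88, 85, 86, 86, 89, 87, 88, 90, 87, 89, 87, 88, 88, 90, 88, 87, 87, 87, 89, 87, 89, 87, 90, 87, 88, 87, 86, 69, 139, 161, 159, 158, 158, 160, 159, 157, 160, 162, 160, 159, 158, 159, 157, 155, 157, 160, 162, 147, 150, 152, 152, 152, 155]
col254 [145, 144, 145, 155, 130, 54, 38, 46, 44, 40, 40, 39, 41, 35, 37, 43, 47, 47, 38, 89, 92, 88, 89, 88, 88, 88, 90, 88, 88, 93, 76, 34, 33, 38, 38, 35, 33, 38, 36, 36, 38, 36, 36, 32, 37, 40, 34, 36, 34, 31, 36, 34, 30, 37, 36, 36, 33, 42, 122, 121, 122, 49, 32, 22, 123, 122, 122, 64, 31, 24, 95, 122, 121, 82, 3
[... 1386 characters left out ...]
72, 174, 172, 170, 170, 166, 171, 174, 169, 167, 169, 171, 173, 177, 176, 175, 173, 169]
r150 [179, 176, 179, 179, 184, 178, 126, 96, 104, 103, 67, 45, 47, 49, 51, 50, 60, 69, 66, 67, 68, 66, 68, 67, 68, 67, 67, 67, 63, 66, 66, 65, 74, 105, 103, 98, 99, 99, 100, 100, 98, 99, 98, 100, 98, 98, 99, 99, 98, 99, 99, 97, 98, 99, 97, 100, 97, 102, 96, 98, 99, 98, 98, 96, 97, 97, 98, 99, 99, 98, 100, 96, 97, 98, 100, 97, 96, 100, 97, 98, 98, 97, 98, 99, 97, 98, 98, 97, 98, 96, 95, 99, 96, 95, 97, 97, 95, 98, 97, 97, 97, 98, 96, 97, 99, 98, 96, 87, 88, 88, 90, 91, 88, 88, 89, 88, 88, 87, 89, 87, 90, 89, 88, 88, 87, 82, 83, 80, 64, 53, 55, 53, 54, 58, 67, 67, 61, 79, 121, 115, 114, 118, 115, 112, 110]
```

```bash
python3 - <<'E'
from h import *
def rect(name,mask,z,shift=(0,0)):
    cs,_=cv2.findContours(mask,cv2.RETR_EXTERNAL,cv2.CHAIN_APPROX_NONE);k=max(cs,key=cv2.contourArea)[:,0]+np.array(shift)
    P=np.array([ray(wcam(name),p,z)[:2] for p in k])*1000
    r=cv2.minAreaRect(P.astype(np.float32));return k,P,r
im=cv2.imread("pics/w_dock.png");g=cv2.GaussianBlur(cv2.cvtColor(im,6),(3,3),0)
m=cv2.inRange(g[112:191,222:286],66,112);m=cv2.morphologyEx(m,cv2.MORPH_OPEN,np.ones((3,3)))
k,P,r=rect("w_dock",m,.13,(222,112));print("dock",r,k.min(0),k.max(0))
# slot: invert in the middle
s=cv2.inRange(g[122:188,236:272],0,62);s=cv2.morphologyEx(s,cv2.MORPH_CLOSE,np.ones((9,9)))
k,P,r=rect("w_dock",s,.13,(236,122));print("slot",r,k.min(0),k.max(0))
# straight edge fits: left/right slot and dock edges
c=wcam("w_dock")
def edge(lo,hi,rows,thr,left):
    pts=[]
    for v in rows:
        row=g[v,lo:hi].astype(float);d=np.diff(row);i=(d.argmax() if left else d.argmin());pts.append(ray(c,(lo+i+.5,v),.13)[:2]*1000)
    vx,vy,x,y=cv2.fitLine(np.array(pts,np.float32),cv2.DIST_HUBER,0,.01,.01).ravel();return np.degrees(np.arctan(vy/vx)),x,y
print("L",edge(224,236,range(124,186),0,True),"R",edge(272,284,range(124,186),0,False),"sl",edge(240,250,range(135,177),0,False),"sr",edge(256,266,range(135,177),0,True))
d=cv2.cvtColor(cv2.imread("pics/w_drw.png"),6);cd=wcam("w_drw")
e=np.array([ray(cd,(u,95+np.diff(d[95:115,u].astype(int)).argmin()+.5),.175)[:2]*1000 for u in range(195,312,3)],np.float32)
vx,vy,x,y=cv2.fitLine(e,cv2.DIST_HUBER,0,.01,.01).ravel();print("cabfront",np.degrees(np.arctan2(vx,vy)),x,y)
for uv in((169,104),(333.5,104)):print("cab corner",ray(cd,uv,.175).round(4))
for uv,z in(((186.5,150),.162),((317.5,150),.162),((250,201),.167),((250,206.5),.167),((250,188),.125),((196,150),.125),((306,150),.125)):print(uv,ray(cd,uv,z).round(4))
E
```

```text
dock ((623.1293334960938, 165.36997985839844), (96.94572448730469, 72.060791015625), 25.798118591308594) [228 112] [285 190]
slot ((616.7738037109375, 168.14431762695312), (61.463260650634766, 17.72005271911621), 26.121841430664062) [246 131] [260 180]
L (np.float32(26.839035), np.float32(607.2684), np.float32(197.42177)) R (np.float32(24.37386), np.float32(632.3679), np.float32(140.58759)) sl (np.float32(25.563583), np.float32(611.5711), np.float32(174.60887)) sr (np.float32(26.351948), np.float32(621.2481), np.float32(159.9154))
cabfront 6.1261373 609.8392 -258.8699
cab corner [ 0.6203 -0.1661  0.175 ]
cab corner [ 0.6009 -0.3468  0.175 ]
(186.5, 150) [ 0.5663 -0.1735  0.162 ]
(317.5, 150) [ 0.5496 -0.3294  0.162 ]
(250, 201) [ 0.496  -0.2422  0.167 ]
(250, 206.5) [ 0.4888 -0.2414  0.167 ]
(250, 188) [ 0.5009 -0.2422  0.125 ]
(196, 150) [ 0.5601 -0.1772  0.125 ]
(306, 150) [ 0.5447 -0.3213  0.125 ]
```

```bash
cat >> h.py <<'E'
O=np.array([.6168,.1681,0]);A=np.radians(25.8)
Rd=np.array([[np.cos(A),-np.sin(A),0],[np.sin(A),np.cos(A),0],[0,0,1]])
dk=lambda x,y,z:O+Rd@np.array([x,y,z])/1000
undk=lambda p:(Rd.T@(np.array(p)-O)*1000).round(1)
t=np.radians(40)
Rt=Rd@np.array([[np.cos(t),0,np.sin(t)],[0,-1,0],[np.sin(t),0,-np.cos(t)]])
E
python3 - <<'E'
from h import *
print([None if q is None else np.round(q) for q in (ctrl.ik(dk(-140,0,220),Rt),ctrl.ik(dk(-55,0,66),Rt))])
ctrl.command_gripper(0.0)
ctrl.goto(dk(-140,0,220),Rt)
ctrl.move_l(dk(-125,0,66),vel=.12)
f=lambda:(Rd.T@np.array(ctrl.current_contact_force())).round(1)
print(undk(ctrl.current_tool_pos()),f())
print(ctrl.move_l(dk(-60,0,66),vel=.025,contact_N=2.5),undk(ctrl.current_tool_pos()),f(),ctrl.current_t())
E
```

```text
[array([-10.,   9., 126.,  66.,  25.,  -3.]), array([ -2.,  36., 126., 135.,  25., -70.])]
[-1.248e+02 -1.000e-01  6.640e+01] [-0.3  0.2 -0.3]
True [-79.1   0.1  65.7] [-2.6 -0.3  2.5] 9.2167
```

```bash
python3 - <<'E'
from h import *
f=lambda:(Rd.T@np.array(ctrl.current_contact_force())).round(1)
print(ctrl.move_l(dk(-50,0,66),vel=.01,contact_N=17),undk(ctrl.current_tool_pos()),f(),ctrl.current_t())
cv2.imwrite("pics/push.png",ctrl.read_camera("scene"))
E
```

```text
True [-62.3   0.3  65. ] [-7.1 -2.3  6. ] 11.0167
```

```bash
python3 - <<'E'
from h import *
f=lambda:(Rd.T@np.array(ctrl.current_contact_force())).round(1)
ctrl.sleep(.2);print(undk(ctrl.current_tool_pos()),f())
p=undk(ctrl.current_tool_pos())
for i in range(12):
    p[0]+=.5
    hit=ctrl.move_l(dk(p[0],0,66),vel=.006,contact_N=14);print(hit,undk(ctrl.current_tool_pos()),f(),ctrl.current_t())
    if hit or -f()[0]>18: break
E
```

```text
[-62.4   0.4  64.9] [-6.1 -0.6  4.5]
False [-62.4   0.1  65.6] [-5.8  0.4 -1.8] 11.5917
False [-62.2   0.2  65.5] [-7.9 -0.7  0.7] 11.8417
False [-62.    0.3  65.4] [-9.5 -1.   1.9] 12.0917
False [-61.8   0.3  65.3] [-13.3  -1.7   3.3] 12.3417
False [-61.7   0.3  65.3] [-17.2  -1.9   6.3] 12.5917
False [-61.5   0.4  65.2] [-19.4  -2.4   8.1] 12.8417
```

```bash
python3 - <<'E'
from h import *
ctrl.move_l(dk(-110,0,66),vel=.06);ctrl.move_l(dk(-140,0,240),vel=.2)
ctrl.goto(dk(0,0,260),R_down(A))
im=snap("w_e")[:230,130:380]
cv2.imwrite("pics/w_e_c.png",cv2.convertScaleAbs(cv2.resize(im,None,fx=2.4,fy=2.4),alpha=1.5,beta=10))
print(ctrl.current_q(),ctrl.current_t())
c=wcam("w_e")
for z in(.13,.152):print([np.round(proj(c,dk(x,y,z*1000)),0)for x,y in((-30,-7),(-30,7),(30,7),(30,-7))])
E
```

```text
[9.84262115e+00 2.73025438e+01 7.14158857e+01 7.74806847e-02
 8.13296742e+01 7.40062837e+01] 16.7417
[array([261., 216.]), array([248., 216.]), array([247., 158.]), array([261., 158.])]
[array([262., 224.]), array([247., 224.]), array([247., 163.]), array([262., 163.])]
```

View pics/w_e_c.png

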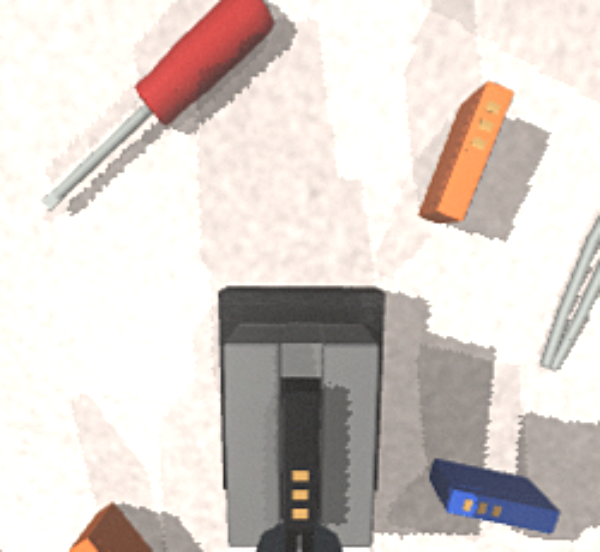

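The crop shows the pack standing proud: it now casts a shadow on the dock top, and its centre is at full-picture column 255 as predicted. Now I grasp and pull.

```bash
python3 - <<'E'
from h import *
f=lambda:(Rd.T@np.array(ctrl.current_contact_force())).round(1)
ctrl.command_gripper(0.5)
ctrl.move_l(dk(0,0,165),vel=.12)
print(ctrl.move_l(dk(0,0,134),vel=.04,contact_N=4),undk(ctrl.current_tool_pos()),f())
ctrl.command_gripper(0.0)
print(ctrl.current_grip_width()*91,ctrl.current_grasp_force(),f(),undk(ctrl.current_tool_pos()))
ctrl.move_l(dk(0,0,160),vel=.03);print(f(),ctrl.current_grip_width()*91)
ctrl.move_l(dk(0,0,260),vel=.1)
print(f(),ctrl.current_grip_width()*91,ctrl.current_grasp_force(),ctrl.current_t())
cv2.imwrite("pics/held.png",cv2.convertScaleAbs(cv2.resize(ctrl.read_camera("scene")[120:300,200:360],None,fx=3,fy=3),alpha=1.5,beta=15))
E
```

```text
False [ 1.000e-01 -0.000e+00  1.342e+02] [ 0.8 -0.6 -0.2]
13.769958479760136 29.994713366031647 [-0.4  0.5 -0.1] [ 1.000e-01 -0.000e+00  1.341e+02]
[ 0.5  0.7 -0.9] 13.878183043791156
[ 1.1  0.6 -1.1] 13.832241587140967 29.996232390403748 22.1833
```

View pics/held.png

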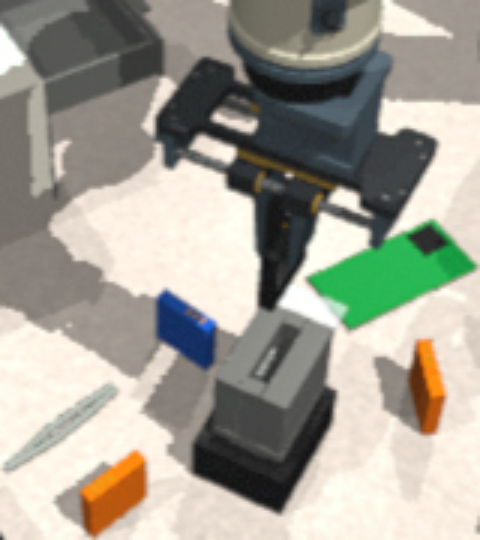

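The slot is empty and the fingers hold the pack (width 13.8 mm, 30 N), so I go to the drawer.

```bash
python3 - <<'E'
from h import *
R=R_down(np.radians(-6.1));x,y=.553,-.250
ctrl.move_l(dk(0,0,310),vel=.15)
ctrl.goto([x,y,.31],R);print(ctrl.current_grip_width()*91)
ctrl.move_l([x,y,.20],vel=.1)
hit=ctrl.move_l([x,y,.150],vel=.02,contact_N=3)
print(hit,np.round(ctrl.current_tool_pos(),4),np.round(ctrl.current_contact_force(),1),ctrl.current_grip_width()*91,ctrl.current_t())
snap("w_place")
cv2.imwrite("pics/place.png",cv2.convertScaleAbs(cv2.resize(ctrl.read_camera("scene")[70:230,130:300],None,fx=3.3,fy=3.3),alpha=1.5,beta=15))
E
```

```text
13.509481993407412
True [ 0.5533 -0.2501  0.1668] [ 1.5 -0.7  4.6] 13.923481139776186 27.0917
```

View pics/place.png

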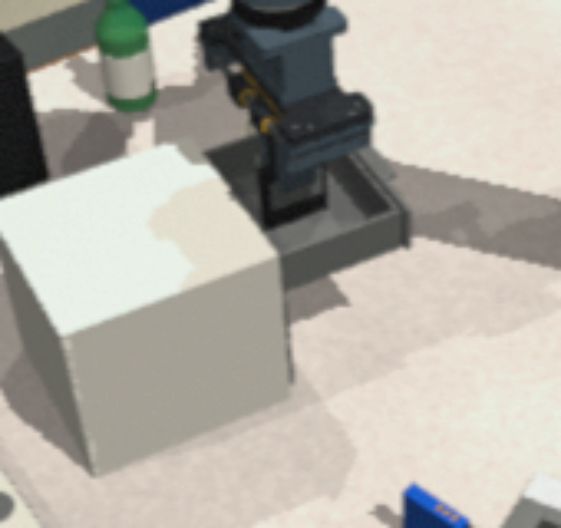

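The pack stands on the drawer floor: contact came at z 166.8, against 167 predicted. I release gently, retreat and look.

```bash
python3 - <<'E'
from h import *
x,y,z=ctrl.current_tool_pos()
ctrl.command_gripper(0.35);ctrl.sleep(.3)
ctrl.move_l([x,y,.25],vel=.08);ctrl.move_l([x,y,.36],vel=.15)
im=snap("w_fin");print(ctrl.current_t())
cv2.imwrite("pics/fin.png",cv2.convertScaleAbs(cv2.resize(im[60:240,140:380],None,fx=2.5,fy=2.5),alpha=1.6,beta=10))
E
```

```text
30.1083
```

View pics/fin.png

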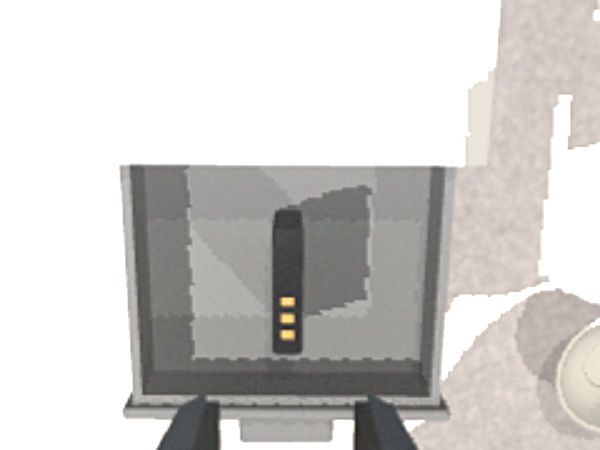

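The pack stands upright in the open drawer at crop pixel (287,280), clear of the walls and the gripper.

```bash
python3 -c "
from bench import ctrl
print(ctrl.sign_off())"
```

```text
the job is handed in; nothing more can be done
None
```

I pushed the ejector to its stop at about 17 mm and 19–20 N and let it spring back, then pulled the pack out and set it upright on the floor of the open drawer; the job was handed in at about 30 s.

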